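# Sweep the loose nuts into the parts pan

### The arm

A 6-joint arm with a two-finger parallel gripper is mounted at the origin on a cart in front of the work surface, level with it; the furniture and walls round the work are solid. World frame = base frame: x ahead of the robot, y to its left, z up, the work surface at z = 0. Lengths are in m, angles in rad, forces in N, time in s.
With the tool pointing down it reaches from about 0.4 to 0.925 m from the base axis. Payload 3.4 kg.
Tool frame: the origin (TCP) lies on the centre line of the jaws, within the pads' length; the fingertips stand ahead of it and the grasp point (between the pads) lies 3 mm ahead of it (finger_overhang is the z of the fingertips in the tool frame, in m); z points along the fingers, y is the line along which they close (so a half turn about z gives the same grasp; the last joint's range is limited). The gripper opens to 85 mm and grips with 20 to 120 N. Pads are 22 mm wide; open, the fingers measure 114 mm over their backs; the gripper's body (76 mm by 85 mm) begins 54 mm behind the grasp point. The pads swing forward as they close: fully open they stand 13 mm farther back than shut.
Start: joints at [1.107, 0.307, 1.506, -0, 1.328, -0.073], TCP at [0.219, 0.532, 0.253] pointing down, gripper open.
Joint ranges: [-3.12, 3.12], [-1.05, 2.28], [0.14, 2.33], [-1.42, 4.57], [0.1, 2.73], [-2.68, 2.68]. Speed limits (rad/s): [2.57, 2.57, 3.14, 3.14, 3.14, 3.14].

### API

Orientations are given as [roll, pitch, yaw] about the fixed x, y, z axes, in that order (R = Rz(yaw) Ry(pitch) Rx(roll)).
In Python, from cell import * gives the robot as it stands.
- The arm moves only by the tool apply_moves, never from a script. Its argument "deltas" is a list of rows, each a list of 3 entries, a list of its own where there are three numbers: the turn, a rotation vector about the tool's x, y, z in rad, then the shift along the tool's x, y, z in cm, then the closure, from 0 (fully open) to 1 (shut). In form: [[[ax, ay, az], [tx, ty, tz], gripper], ...]. A call has 1 to 20 rows; each row is the pose to reach, as a shift and turn from the pose commanded when the call began, along the tool's axes at that moment; what a row does not reach only later rows make up. A row lasts 1/8 s, in which the tool goes at most 62.5 mm and 10.7 degrees, less where a joint would pass 70% of its speed; a pose out of reach is approached as far as the arm can. A call with a gripper value outside its range is refused whole. The fingers move at their own pace and stop on an object; "newtons" is the grip in N (left out, the last holds). Time passes only in rows, so rows that repeat a pose let the fingers close. It gives the time, the measured TCP pose, the force, the opening and the grip force at its end, in the units of the state.
- read_state(): the state, without advancing time (a new reading comes with each control period).
- get_image(name): name is "scene" or "top"; returns a dict with "pixels" (480x640x3 uint8, red, green, blue), "camera_matrix" (3x3 intrinsics, pixels), "rvec" (rotation vector, rad) and "tvec" (3), from world to camera coordinates, as OpenCV has them. Camera axes: x right, y down, z forward; pixel columns grow to the right and rows downward; lengths in m; the calibration is good to about 2 mm. A picture is of the moment at which its call begins. There is no depth.
- job_done(): hands the job in; it is judged then, once.
Trained networks look in the newest picture that a camera, given by its name, has taken for a name from the list of things; names that differ only in an ending like _2 or _b are one class to them, and where a whole thing is asked for, a point or a joint stands for the part that bears it (a point fixed in the world has none). Each returns a list of dicts, best first, with "score" (0 to 1); they miss things now and then, are a little off and sometimes report something else, mostly with a low value. They report only what shows in the picture. A call takes as long as a camera call. They do not tell look-alikes from the thing itself.
- recognise(name, camera): "rect" ([centre column, centre row, width, height] in pixels, round what is visible of it).
The state is a dict: "t": time; "joint_positions": joint angles; "dq": joint speeds; "joint_torque": joint torques, N m; "ee_pos": TCP position; "ee_rot": TCP orientation; "ft_force": force on the tool from outside, world axes, zero at the start; "wrist_torque": the same for the moment, N m; "gripper_width": finger opening in m; "grasp_force": force on a finger pad.
Only numpy, scipy, OpenCV 4.12 (cv2) and the standard library are available. Lean on these libraries where they do the work, as an engineer would, in place of code of your own. Each camera call takes 0.05 s, during which the arm holds its last target. There are 200 camera calls.

### The job

Sweep the three loose hexagon nuts across the bench with your fingers, through the open side of the parts pan, until all three lie flat and wholly inside it. Push them along the bench steadily: do not pick them up, tip them over or flick them, and leave the other things where they are.

Things in the scene. Friction and masses are not known exactly. Their poses are not given: they have to be found in the camera images.
- pan: Shallow dark steel three-sided parts pan fixed to the bench, inside 110 mm deep, 220 wide (all in mm); walls 4 thick (rim 6), 27 high; floor flush with the bench (no step). Origin: centre of the inside, at bench height. x points from the open side (mouth line x=-55) to the back wall (x=+55); y along the mouth (side walls y=-110, +110); z up. The mouth looks to the robot's left, turned up to 20 degrees.
- nut0_center (a point): One of three identical loose large steel hexagon nuts (sizes in mm) lying flat on the bench to the left of the pan's mouth: 36 across flats, 42 across corners, 19 high, about 0.11 kg. The point is its centre, half-way up (9.5 above the bench); z up.
- nut1_center (a point): One of three identical loose large steel hexagon nuts (sizes in mm) lying flat on the bench to the left of the pan's mouth: 36 across flats, 42 across corners, 19 high, about 0.11 kg. The point is its centre, half-way up (9.5 above the bench); z up.
- nut2_center (a point): One of three identical loose large steel hexagon nuts (sizes in mm) lying flat on the bench to the left of the pan's mouth: 36 across flats, 42 across corners, 19 high, about 0.11 kg. The point is its centre, half-way up (9.5 above the bench); z up.
- offcut_1_mark (a point): Bystander (mm), to be left alone: wood offcut, 64x89x38, beyond the nuts. The point is 10 above the centre of its underside.
- electrical_tape_mark (a point): Bystander (mm), to be left alone: roll of black electrical tape, 60 diameter, 18 high, lying flat. The point is 10 above the centre of its underside.
- screwdriver_small_mark (a point): Bystander (mm), to be left alone: small screwdriver, 185 long, 20 high, lying near the bench's front edge. The point is 10 above the centre of its underside.
- screw_box_mark (a point): Bystander (mm), to be left alone: closed card box, 65x90x43. The point is 10 above the centre of its underside.
Things that resemble listed ones, but are neither listed nor needed, are in the scene too. What is shaped like the part that bears nut0_center but orange is not meant. What is shaped like the part that bears nut2_center but orange is not meant.

How it is judged:
By the outcome, as a careful person would: the job done as asked, in the order asked, and still so for the second after the job is handed in, with the robot touching nothing.
It also fails if it takes over 70 s, if anything falls off the work surface, if the arm or the gripper's body presses on something with over 40 N, if the wrist force passes 120 N, or if a joint passes its speed limit or range.

## Working session

There is one attempt and no reset: what is moved stays moved. The work goes in short steps, Python scripts to look and compute and a tool call to move; the robot and the scene stay as the last step left them, time stands still between calls to the robot, and variables do not carry over. Pictures are saved under pics/ and viewed, at most 10 in all, crops included, and the job is handed in when it is done.

Besides the shell and the picture viewer there is one more tool, called after "Request:" by a JSON object that holds its "fn" and its "kwargs", one argument or row to a line. apply_moves: Moves the arm, as the interface text tells. Its arguments: {"type":"object","properties":{"deltas":{"type":"array","items":{"type":"array"}},"newtons":{"type":"number"}},"required":["deltas"]}

```bash
mkdir -p pics; cat > h.py <<'E'
from cell import *
import numpy as np, cv2
def cam(n):
    d=get_image(n); return d
def ray(d,u,v,z):
    K=np.array(d["camera_matrix"],float);R=cv2.Rodrigues(np.array(d["rvec"],float))[0];t=np.array(d["tvec"],float).ravel()
    c=-R.T@t; r=R.T@np.linalg.solve(K,[u,v,1.]); return c+r*(z-c[2])/r[2]
def save(d,f): cv2.imwrite("pics/"+f,d["pixels"][:,:,::-1])
E
python3 - <<'E'
from h import *
s=read_state();print(s["t"],s["ee_pos"],s["ee_rot"],s["gripper_width"])
import cell
print([ (k,getattr(cell,k)) for k in dir(cell) if 'overhang' in k])
for n in("top","scene"):
    d=cam(n);save(d,n+"0.png")
    print(n,np.round(ray(d,320,240,0),3))
    for o in("nut0_center","pan","offcut_1_mark","electrical_tape_mark","screwdriver_small_mark","screw_box_mark"):
        for r in recognise(o,n)[:6]:
            print(o,round(r["score"],2),np.round(r["rect"]),np.round(ray(d,r["rect"][0],r["rect"][1],.01),3))
E
```

```text
0.0 [0.2182387  0.53126889 0.25238457] [-3.13957794e+00 -1.33858824e-04  2.75179261e+00] 0.0855312507874575
[('finger_overhang', 0.022)]
top [0.575 0.275 0.   ]
nut0_center 0.63 [269. 287.  24.  18.] [0.479 0.379 0.01 ]
nut0_center 0.61 [314. 308.  19.  20.] [0.436 0.29  0.01 ]
nut0_center 0.57 [253. 236.  21.  26.] [0.584 0.411 0.01 ]
pan 0.92 [429. 266.  80. 122.] [0.515 0.057 0.01 ]
offcut_1_mark 0.64 [326. 168.  54.  48.] [0.729 0.259 0.01 ]
electrical_tape_mark 0.67 [223. 297.  30.  33.] [0.461 0.472 0.01 ]
screwdriver_small_mark 0.84 [303. 340.  93.  15.] [0.373 0.313 0.01 ]
screw_box_mark 0.6 [398. 152.  48.  40.] [0.76  0.104 0.01 ]
scene [0.6   0.289 0.   ]
nut0_center 0.73 [237. 274.  25.  20.] [0.442 0.288 0.01 ]
nut0_center 0.71 [234. 230.  24.  23.] [0.479 0.378 0.01 ]
nut0_center 0.7 [279. 198.  21.  20.] [0.585 0.41  0.01 ]
offcut_1_mark 0.96 [391. 219.  66.  53.] [0.73 0.26 0.01]
electrical_tape_mark 0.85 [209. 202.  37.  27.] [0.469 0.465 0.01 ]
screwdriver_small_mark 0.6 [194. 286.  42.  82.] [0.374 0.301 0.01 ]
screw_box_mark 0.78 [463. 267.  68.  66.] [0.765 0.111 0.01 ]
```

View pics/top0.png

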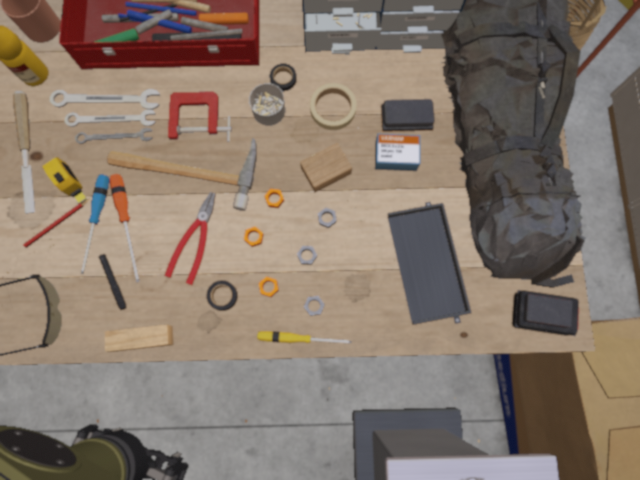

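View pics/scene0.png

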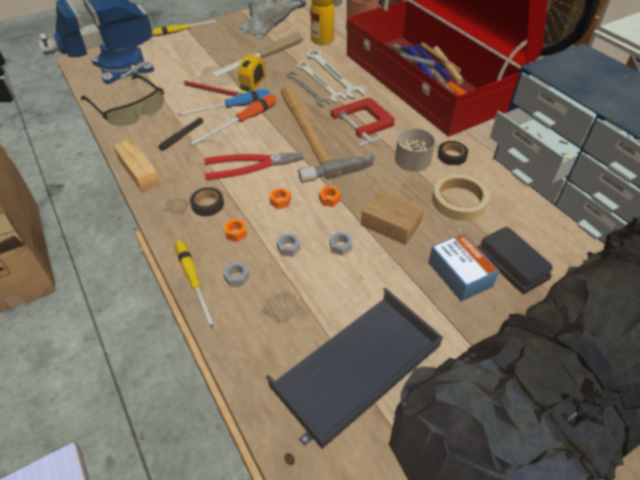

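The top view shows grey nuts at about (327,217), (307,255) and (314,305). The orange look-alikes are at (274,198), (254,236) and (269,287). The pan runs from its mouth (389,214)-(413,322) to its back (443,204)-(468,313). The scene view agrees, with grey nuts at (341,243), (289,244) and (237,274).

```bash
cat >> h.py <<'E'
def nuts(d,seeds,orange=False,w=17):
    hsv=cv2.cvtColor(d["pixels"],cv2.COLOR_RGB2HSV);out=[]
    for (u,v) in seeds:
        u,v=int(u),int(v);p=hsv[v-w:v+w+1,u-w:u+w+1]
        m=((p[:,:,0]<18)&(p[:,:,1]>180)) if orange else (p[:,:,1]<60)
        m=m.astype(np.uint8)
        cs=cv2.findContours(m,cv2.RETR_EXTERNAL,cv2.CHAIN_APPROX_NONE)[0]
        if not cs: out.append(None);continue
        c=max(cs,key=cv2.contourArea);x,y,ww,hh=cv2.boundingRect(c)
        out.append((u-w+x+(ww-1)/2,v-w+y+(hh-1)/2,ww,hh,cv2.contourArea(c)))
    return out
E
python3 - <<'E'
from h import *
T=cam("top");S=cam("scene")
for n,d,g,o in(("top",T,[(327,217),(307,255),(314,305)],[(274,198),(254,236),(269,287)]),("scene",S,[(341,243),(289,244),(237,274)],[(330,196),(281,198),(235,230)])):
    for r in nuts(d,g)+nuts(d,o,True):print(n,r,r and np.round(ray(d,r[0],r[1],.0095),4))
for p in[(389,214),(413,322),(443,204),(468,313)]:print("pan",np.round(ray(T,*p,.027),3),np.round(ray(T,*p,0),3))
for p in[(272,378),(386,292),(440,336),(324,440)]:print("panS",np.round(ray(S,*p,.027),3))
for n,d in(("t",T),):
    c=d["pixels"][180:340,260:480,::-1];cv2.imwrite("pics/c1.png",cv2.resize(c,None,fx=3.6,fy=3.6,interpolation=cv2.INTER_CUBIC))
for n,d in(("T",T),("S",S)):print(n,np.round(-cv2.Rodrigues(np.array(d["rvec"],float))[0].T@np.array(d["tvec"],float).ravel(),3))
E
```

```text
top (327.0, 217.0, 35, 35, 1156.0) [0.6212 0.2594 0.0095]
top (307.0, 254.0, 35, 33, 1085.5) [0.5442 0.302  0.0095]
top (313.5, 305.0, 24, 23, 370.0) [0.4407 0.2908 0.0095]
top (273.0, 196.5, 15, 14, 29.0) [0.6681 0.3708 0.0095]
top (253.0, 236.5, 17, 18, 50.0) [0.5833 0.4119 0.0095]
top (265.5, 283.0, 12, 11, 9.5) [0.4869 0.3862 0.0095]
scene (340.5, 242.5, 24, 26, 429.5) [0.623  0.2592 0.0095]
scene (288.0, 243.5, 25, 24, 438.0) [0.5452 0.3034 0.0095]
scene (235.5, 274.0, 26, 25, 473.5) [0.4411 0.2896 0.0095]
scene (329.5, 196.0, 20, 19, 278.0) [0.6671 0.3665 0.0095]
scene (279.5, 198.0, 20, 19, 274.0) [0.5851 0.4097 0.0095]
scene (235.0, 229.5, 21, 22, 331.5) [0.4815 0.3797 0.0095]
pan [0.62  0.134 0.027] [0.627 0.13  0.   ]
pan [0.402 0.098 0.027] [0.403 0.094 0.   ]
pan [0.638 0.022 0.027] [0.646 0.016 0.   ]
pan [ 0.417 -0.009  0.027] [ 0.419 -0.017  0.   ]
panS [0.405 0.089 0.027]
panS [0.62  0.126 0.027]
panS [0.641 0.023 0.027]
panS [ 0.423 -0.017  0.027]
T [0.334 0.276 1.047]
S [ 0.297 -0.221  0.67 ]
```

View pics/c1.png

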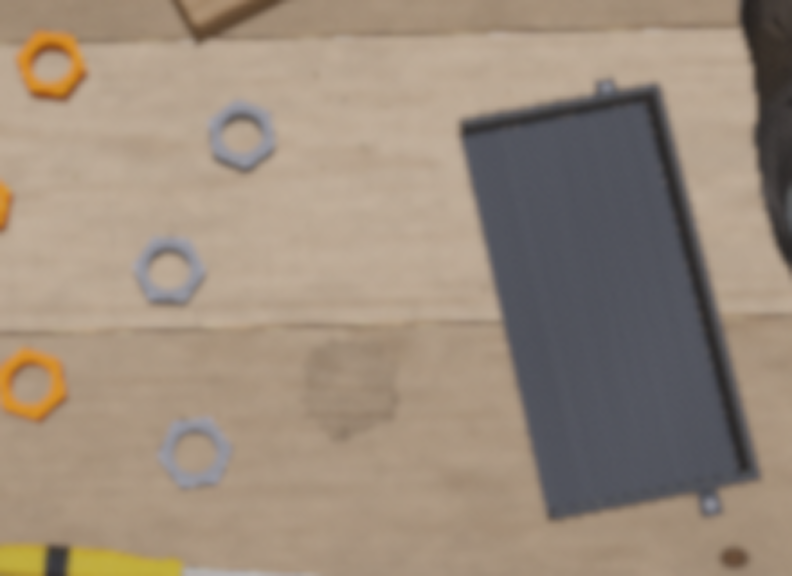

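The enlarged crop confirms the three grey nuts and the pan mouth, with the mouth running from (465,125) to (550,518) in crop pixels. I'll sweep each nut with the half-closed fingers as a two-point fork.

```bash
cat >> h.py <<'E'
from scipy.spatial.transform import Rotation as Ro
PA=np.radians(-80.2);PX=np.array([np.cos(PA),np.sin(PA)]);PY=np.array([-PX[1],PX[0]]);PC=np.array([.52,.061])
w2p=lambda p:np.array([(np.array(p)[:2]-PC)@PX,(np.array(p)[:2]-PC)@PY])
p2w=lambda p:PC+p[0]*PX+p[1]*PY
def deltas(goals):  # goals: (px,py,z,push angle in pan frame deg) ; tool x opposite to push
    s=read_state();R=Ro.from_euler('xyz',s["ee_rot"])
    print("t",round(s["t"],2),"tcp",np.round(s["ee_pos"],4),"pan",np.round(w2p(s["ee_pos"]),4),"F",np.round(s["ft_force"],1),"w",round(s["gripper_width"],3))
    for g in goals:
        G=Ro.from_euler('xyz',[np.pi,0,PA+np.radians(g[3])+np.pi]);p=np.r_[p2w(g[:2]),g[2]]
        print(g,"turn",np.round((R.inv()*G).as_rotvec(),3),"cm",np.round(100*R.inv().apply(p-s["ee_pos"]),2))
E
python3 - <<'E'
from h import *
for p in[(.622,.26),(.545,.3025),(.441,.29),(.668,.369),(.584,.411),(.48,.379),(.403,.0955),(.62,.130),(.64,.022),(.42,-.013)]:print(p,np.round(w2p(p),3))
a=w2p((.622,.26));b=np.array([-.085,.066]);v=b-a;ang=np.degrees(np.arctan2(v[1],v[0]));u=v/np.linalg.norm(v)
q=a-u*.043;print(ang,np.linalg.norm(v),q)
deltas([(*q,.12,ang),(*q,.035,ang)])
E
```

```text
(0.622, 0.26) [-0.179  0.134]
(0.545, 0.3025) [-0.234  0.066]
(0.441, 0.29) [-0.239 -0.039]
(0.668, 0.369) [-0.278  0.198]
(0.584, 0.411) [-0.334  0.123]
(0.48, 0.379) [-0.32   0.015]
(0.403, 0.0955) [-0.054 -0.109]
(0.62, 0.13) [-0.051  0.11 ]
(0.64, 0.022) [0.059 0.112]
(0.42, -0.013) [ 0.056 -0.111]
-36.1122499286885 0.11602796404560185 [-0.21347295  0.15972617]
t 0.8 tcp [0.2185 0.5319 0.2533] pan [-0.5153 -0.2169] F [-1.2 -0.3 -0.4] w 0.085
(np.float64(-0.2134729503388088), np.float64(0.15972616699583528), 0.12, np.float64(-36.1122499286885)) turn [ 0.   -0.    1.64] cm [-47.95  -5.53  13.33]
(np.float64(-0.2134729503388088), np.float64(0.15972616699583528), 0.035, np.float64(-36.1122499286885)) turn [ 0.   -0.    1.64] cm [-47.95  -5.53  21.83]
```

Request:
{"fn": "apply_moves", "kwargs": {
  "deltas": [
    [[0, 0, 0.2], [-5, -0.6, 2], 0.7],
    [[0, 0, 0.4], [-10, -1.2, 3], 0.7],
    [[0, 0, 0.55], [-15, -1.7, 4.5], 0.7],
    [[0, 0, 0.7], [-20, -2.3, 6], 0.7],
    [[0, 0, 0.9], [-25, -2.9, 7.5], 0.7],
    [[0, 0, 1.05], [-30, -3.5, 9], 0.7],
    [[0, 0, 1.2], [-35, -4, 10], 0.7],
    [[0, 0, 1.4], [-40, -4.6, 11], 0.7],
    [[0, 0, 1.55], [-44, -5.1, 12], 0.7],
    [[0, 0, 1.64], [-47, -5.5, 13.3], 0.7],
    [[0, 0, 1.64], [-48, -5.5, 13.3], 0.7],
    [[0, 0, 1.64], [-48, -5.5, 13.3], 0.7],
    [[0, 0, 1.64], [-48, -5.5, 17], 0.7],
    [[0, 0, 1.64], [-48, -5.5, 20], 0.7],
    [[0, 0, 1.64], [-48, -5.5, 21.5], 0.7],
    [[0, 0, 1.64], [-48, -5.5, 21.8], 0.7],
    [[0, 0, 1.64], [-48, -5.5, 21.8], 0.7]
  ]
}}

```text
t: 2.92
ee_pos: [0.642, 0.2993, 0.0364]
ee_rot: [3.141, -0.001, 1.113]
ft_force: [1.3, -0.3, 0.2]
gripper_width: 0.0257
grasp_force: 0.0
```

```bash
python3 - <<'E'
from h import *
deltas([(-.2135,.160,.030,-36)])
print(np.degrees(read_state()["ee_rot"]))
d=cam("scene");cv2.imwrite("pics/s1.png",cv2.resize(d["pixels"][100:300,200:460,::-1],None,fx=3,fy=3,interpolation=cv2.INTER_CUBIC))
E
```

```text
t 2.92 tcp [0.642  0.2993 0.0364] pan [-0.214   0.1608] F [ 1.3 -0.3  0.2] w 0.026
(-0.2135, 0.16, 0.03, -36) turn [ 0.001 -0.001 -0.001] cm [-0.09 -0.03  0.64]
[ 1.79941646e+02 -7.01206168e-02  6.37479653e+01]
```

View pics/s1.png

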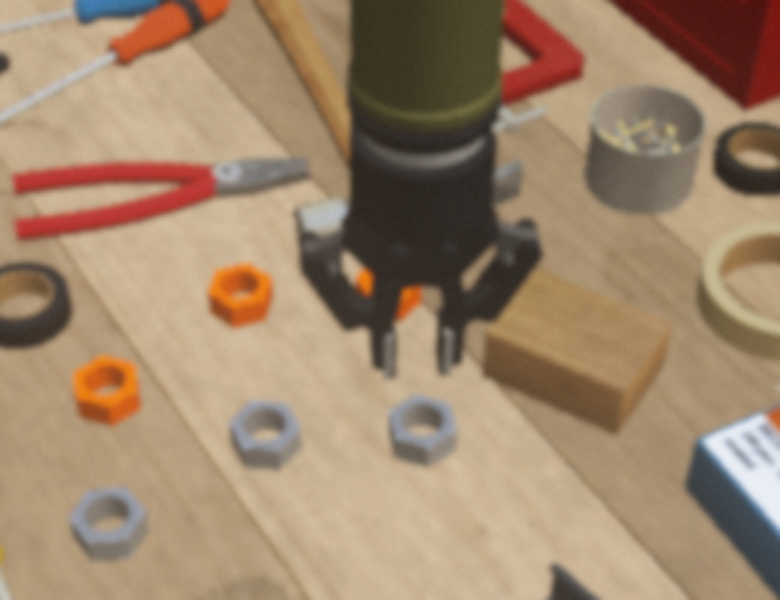

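The nut to the right of centre (422,430 in the crop) is nut A, and the fork tips stand just behind it at (390,370) and (447,365), clear of the offcut.

Request:
{"fn": "apply_moves", "kwargs": {
  "deltas": [
    [[0, 0, 0], [0, 0, 0.7], 0.7],
    [[0, 0, 0], [0, 0, 1.0], 0.7],
    [[0, 0, 0], [0, 0, 1.15], 0.7],
    [[0, 0, 0], [0, 0, 1.15], 0.7]
  ]
}}

```text
t: 3.48
ee_pos: [0.6415, 0.2985, 0.0236]
ee_rot: [-3.141, 0.0, 1.112]
ft_force: [-0.1, -0.4, -0.2]
gripper_width: 0.0257
grasp_force: 0.0
```

Request:
{"fn": "apply_moves", "kwargs": {
  "deltas": [
    [[0, 0, 0], [-0.4, 0, 0], 0.7],
    [[0, 0, 0], [-1, 0, 0], 0.7],
    [[0, 0, 0], [-1.6, 0, 0], 0.7],
    [[0, 0, 0], [-2.3, 0, 0], 0.7],
    [[0, 0, 0], [-3, 0, 0], 0.7],
    [[0, 0, 0], [-3.7, 0, 0], 0.7],
    [[0, 0, 0], [-4.4, 0, 0], 0.7],
    [[0, 0, 0], [-5.1, 0, 0], 0.7],
    [[0, 0, 0], [-5.8, 0, 0], 0.7],
    [[0, 0, 0], [-6.5, 0, 0], 0.7],
    [[0, 0, 0], [-7.2, 0, 0], 0.7],
    [[0, 0, 0], [-7.9, 0, 0], 0.7],
    [[0, 0, 0], [-8.6, 0, 0], 0.7],
    [[0, 0, 0], [-9.3, 0, 0], 0.7],
    [[0, 0, 0], [-10, 0, 0], 0.7],
    [[0, 0, 0], [-10.7, 0, 0], 0.7],
    [[0, 0, 0], [-11.4, 0, 0], 0.7],
    [[0, 0, 0], [-11.9, 0, 0], 0.7],
    [[0, 0, 0], [-12.2, 0, 0], 0.7],
    [[0, 0, 0], [-12.2, 0, 0], 0.7]
  ]
}}

```text
t: 5.98
ee_pos: [0.5873, 0.1889, 0.0237]
ee_rot: [-3.141, 0.0, 1.112]
ft_force: [-0.0, 0.4, -0.4]
gripper_width: 0.0256
grasp_force: 0.0
```

```bash
python3 - <<'E'
from h import *
deltas([])
d=cam("top");cv2.imwrite("pics/t2.png",cv2.resize(d["pixels"][180:340,260:480,::-1],None,fx=3.6,fy=3.6,interpolation=cv2.INTER_CUBIC))
d=cam("scene");cv2.imwrite("pics/s2.png",cv2.resize(d["pixels"][180:430,220:480,::-1],None,fx=2.4,fy=2.4,interpolation=cv2.INTER_CUBIC))
for r in recognise("nut0_center","scene"):
  p=ray(d,*r["rect"][:2],.0095);print(round(r["score"],2),np.round(r["rect"]),np.round(w2p(p),3))
E
```

```text
t 5.97 tcp [0.5873 0.1889 0.0237] pan [-0.1146  0.0881] F [-0.   0.4 -0.4] w 0.026
0.88 [281. 198.  22.  23.] [-0.332  0.126]
0.86 [234. 230.  20.  25.] [-0.319  0.014]
0.71 [237. 276.  24.  26.] [-0.233 -0.039]
```

View pics/s2.png

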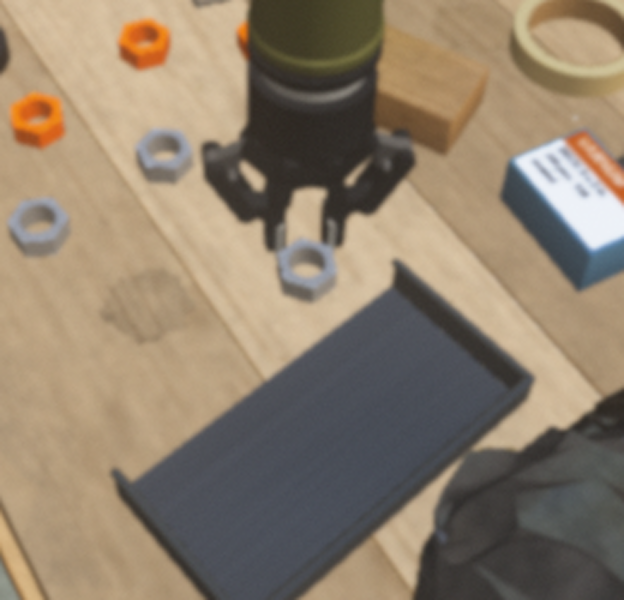

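The fork has pushed nut A to crop (307,270), which is image pixel (348,292). It sits just outside the mouth, clear of the far wall.

```bash
python3 - <<'E'
from h import *
d=cam("scene");n=w2p(ray(d,347.9,292.5,.0095));print(n)
deltas([(n[0]-.065,n[1]+.005,.0237,0),(n[0]-.04,n[1],.0237,0)])
E
```

```text
[-0.09291078  0.07387928]
t 6.17 tcp [0.5874 0.1893 0.0237] pan [-0.1149  0.0883] F [ 0.8 -0.1 -0.5] w 0.026
(np.float64(-0.1579107760880959), np.float64(0.07887928371744854), 0.0237, 0) turn [-0.    0.   -0.63] cm [ 2.92 -3.29 -0.  ]
(np.float64(-0.1329107760880959), np.float64(0.07387928371744854), 0.0237, 0) turn [-0.    0.   -0.63] cm [ 0.61 -2.22 -0.  ]
```

Request:
{"fn": "apply_moves", "kwargs": {
  "deltas": [
    [[0, 0, 0], [1.2, -0.3, 0], 0.7],
    [[0, 0, 0], [2.5, -1.5, 0], 0.7],
    [[0, 0, -0.17], [3, -3.3, 0], 0.7],
    [[0, 0, -0.34], [3, -3.3, 0], 0.7],
    [[0, 0, -0.5], [3, -3.3, 0], 0.7],
    [[0, 0, -0.63], [3, -3.3, 0], 0.7],
    [[0, 0, -0.63], [1.8, -2.8, 0], 0.7],
    [[0, 0, -0.63], [1.1, -2.4, 0], 0.7],
    [[0, 0, -0.63], [0.8, -2.3, 0], 0.7],
    [[0, 0, -0.63], [0.8, -2.3, 0], 0.7]
  ]
}}

```text
t: 7.42
ee_pos: [0.5705, 0.2061, 0.0238]
ee_rot: [-3.142, -0.0, 1.74]
ft_force: [-0.1, 0.5, -0.4]
gripper_width: 0.0256
grasp_force: 0.0
```

```bash
python3 - <<'E'
from h import *
deltas([(-.012,.066,.0237,0)])
E
```

```text
t 7.42 tcp [0.5705 0.2061 0.0238] pan [-0.1344  0.0745] F [-0.1  0.5 -0.4] w 0.026
(-0.012, 0.066, 0.0237, 0) turn [-0.    -0.    -0.002] cm [-1.224e+01 -8.300e-01  1.000e-02]
```

Request:
{"fn": "apply_moves", "kwargs": {
  "deltas": [
    [[0, 0, 0], [-0.5, 0, 0], 0.7],
    [[0, 0, 0], [-1.0, 0, 0], 0.7],
    [[0, 0, 0], [-1.6, -0.1, 0], 0.7],
    [[0, 0, 0], [-2.3, -0.2, 0], 0.7],
    [[0, 0, 0], [-3.0, -0.3, 0], 0.7],
    [[0, 0, 0], [-3.7, -0.4, 0], 0.7],
    [[0, 0, 0], [-4.4, -0.5, 0], 0.7],
    [[0, 0, 0], [-5.1, -0.6, 0], 0.7],
    [[0, 0, 0], [-5.8, -0.7, 0], 0.7],
    [[0, 0, 0], [-6.5, -0.8, 0], 0.7],
    [[0, 0, 0], [-7.2, -0.8, 0], 0.7],
    [[0, 0, 0], [-7.9, -0.8, 0], 0.7],
    [[0, 0, 0], [-8.6, -0.8, 0], 0.7],
    [[0, 0, 0], [-9.3, -0.8, 0], 0.7],
    [[0, 0, 0], [-10, -0.8, 0], 0.7],
    [[0, 0, 0], [-10.7, -0.8, 0], 0.7],
    [[0, 0, 0], [-11.4, -0.8, 0], 0.7],
    [[0, 0, 0], [-12, -0.8, 0], 0.7],
    [[0, 0, 0], [-12.2, -0.8, 0], 0.7],
    [[0, 0, 0], [-12.2, -0.8, 0], 0.7]
  ]
}}

```text
t: 9.93
ee_pos: [0.5834, 0.0848, 0.0238]
ee_rot: [3.142, 0.0, 1.742]
ft_force: [-0.3, -0.1, -0.3]
gripper_width: 0.0258
grasp_force: 0.0
```

Request:
{"fn": "apply_moves", "kwargs": {
  "deltas": [
    [[0, 0, 0], [1, 0, 0], 0.7],
    [[0, 0, 0], [2, 0, 0], 0.7],
    [[0, 0, 0], [3, 0, -2], 0.7],
    [[0, 0, 0], [7, 0, -5], 0.7],
    [[0, 0, 0], [12, 0, -7], 0.7],
    [[0, 0, 0], [12, 0, -7], 0.7]
  ]
}}

```text
t: 10.68
ee_pos: [0.5634, 0.2077, 0.0959]
ee_rot: [3.137, -0.002, 1.747]
ft_force: [0.3, -0.2, -0.6]
gripper_width: 0.0256
grasp_force: 0.0
```

```bash
python3 - <<'E'
from h import *
b=np.array([-.234,.066]);m=np.array([-.09,.004]);v=m-b;ang=np.degrees(np.arctan2(v[1],v[0]));u=v/np.linalg.norm(v);q=b-u*.043
print(ang,np.linalg.norm(v),q)
deltas([(*q,.08,ang),(*q,.0237,ang)])
d=cam("top");cv2.imwrite("pics/t3.png",cv2.resize(d["pixels"][180:340,230:470,::-1],None,fx=3,fy=3,interpolation=cv2.INTER_CUBIC))
for r in recognise("nut0_center","top"):
  p=ray(d,*r["rect"][:2],.0095);print(round(r["score"],2),np.round(r["rect"]),np.round(w2p(p),3))
E
```

```text
-23.294563253894424 0.1567801007781281 [-0.27349481  0.08300471]
t 10.68 tcp [0.5634 0.2077 0.0959] pan [-0.1372  0.0677] F [ 0.3 -0.2 -0.6] w 0.026
(np.float64(-0.2734948081374357), np.float64(0.0830047090591737), 0.08, np.float64(-23.294563253894424)) turn [ 0.004 -0.002  0.411] cm [13.62  1.59  1.62]
(np.float64(-0.2734948081374357), np.float64(0.0830047090591737), 0.0237, np.float64(-23.294563253894424)) turn [ 0.004 -0.002  0.411] cm [13.61  1.56  7.25]
0.77 [316. 306.  17.  16.] [-0.235 -0.042]
0.49 [256. 234.  21.  22.] [-0.329  0.126]
0.45 [269. 286.  26.  16.] [-0.32   0.015]
```

View pics/t3.png

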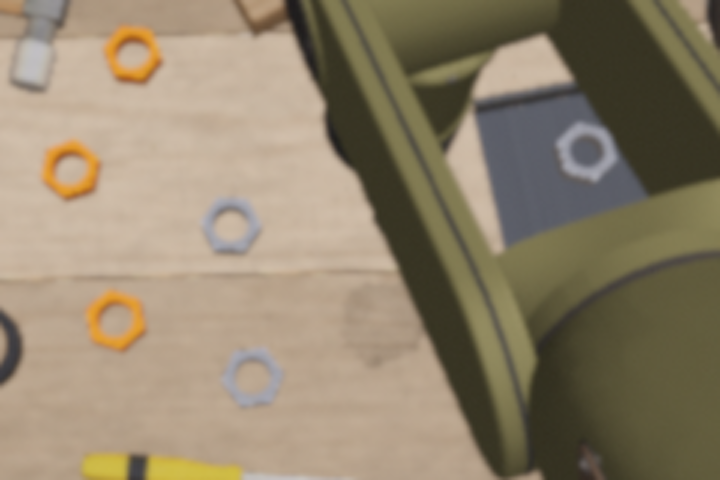

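Nut A lies in the pan at crop (586,152), well clear of the walls. The oranges are undisturbed, nut B is at crop (231,226) and nut C at (253,377).

```bash
python3 - <<'E'
from h import *
d=cam("top");
a=w2p(ray(d,425.3,230.7,.0095));b=w2p(ray(d,307,255.3,.0095));c=w2p(ray(d,314.3,305.7,.0095));print(a,b,c)
m=np.array([.012,.0]);v=m-b;ang=np.degrees(np.arctan2(v[1],v[0]));u=v/np.linalg.norm(v);q=b-u*.043
print(ang,np.linalg.norm(v),q)
deltas([(*q,.08,ang),(*q,.0237,ang)])
E
```

```text
[0.01377407 0.06598216] [-0.23384048  0.06226944] [-0.23865152 -0.04072604]
-14.213631329603936 0.253604075645409 [-0.27552412  0.07282758]
t 10.82 tcp [0.5622 0.2034 0.0934] pan [-0.1331  0.0658] F [-0.6 -0.2 -0.1] w 0.026
(np.float64(-0.2755241235074345), np.float64(0.07282757781739714), 0.08, np.float64(-14.213631329603936)) turn [-0.001  0.001  0.249] cm [14.24  0.72  1.33]
(np.float64(-0.2755241235074345), np.float64(0.07282757781739714), 0.0237, np.float64(-14.213631329603936)) turn [-0.001  0.001  0.249] cm [14.24  0.73  6.96]
```

Request:
{"fn": "apply_moves", "kwargs": {
  "deltas": [
    [[0, 0, 0.1], [5, 0.3, 0], 0.7],
    [[0, 0, 0.2], [10, 0.6, 0], 0.7],
    [[0, 0, 0.25], [14.2, 0.9, 0], 0.7],
    [[0, 0, 0.25], [14.2, 0.9, 1], 0.7],
    [[0, 0, 0.25], [14.2, 0.9, 4], 0.7],
    [[0, 0, 0.25], [14.2, 0.9, 6.5], 0.7],
    [[0, 0, 0.25], [14.2, 0.9, 7], 0.7],
    [[0, 0, 0.25], [14.2, 0.9, 7], 0.7],
    [[0, 0, 0.25], [14.2, 0.9, 7], 0.7]
  ]
}}

```text
t: 11.95
ee_pos: [0.548, 0.3435, 0.0237]
ee_rot: [-3.141, 0.0, 1.491]
ft_force: [0.9, 0.2, -0.1]
gripper_width: 0.0258
grasp_force: 0.0
```

```bash
python3 - <<'E'
from h import *
deltas([(-.014,.0075,.0237,-14.2)])
d=cam("scene");cv2.imwrite("pics/s4.png",cv2.resize(d["pixels"][150:390,200:460,::-1],None,fx=2.4,fy=2.4,interpolation=cv2.INTER_CUBIC))
E
```

```text
t 11.95 tcp [0.548  0.3435 0.0237] pan [-0.2736  0.0757] F [ 0.9  0.2 -0.1] w 0.026
(-0.014, 0.0075, 0.0237, -14.2) turn [-0.     0.    -0.003] cm [-2.684e+01 -1.600e-01  2.000e-02]
```

View pics/s4.png

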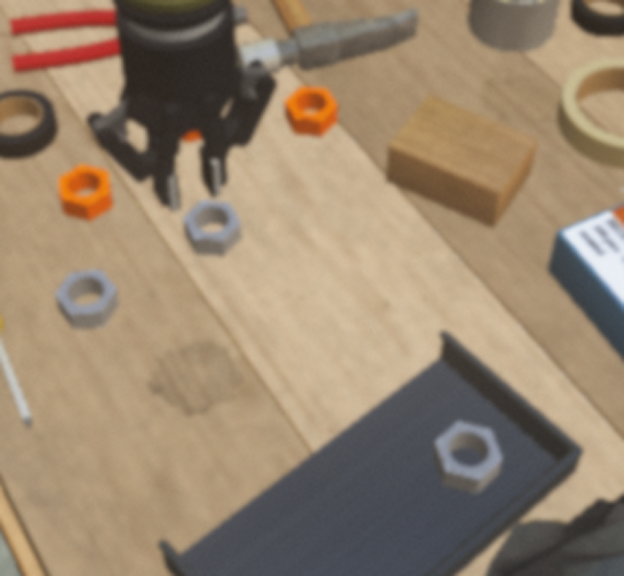

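The fork tips, at about (175,205) and (217,190), are centred behind nut B (213,228). Nut A sits flat in the pan at (468,455).

Request:
{"fn": "apply_moves", "kwargs": {
  "deltas": [
    [[0, 0, 0], [-0.5, 0, 0], 0.7],
    [[0, 0, 0], [-1.0, 0, 0], 0.7],
    [[0, 0, 0], [-1.6, 0, 0], 0.7],
    [[0, 0, 0], [-2.3, 0, 0], 0.7],
    [[0, 0, 0], [-3.1, 0, 0], 0.7],
    [[0, 0, 0], [-3.9, 0, 0], 0.7],
    [[0, 0, 0], [-4.7, 0, 0], 0.7],
    [[0, 0, 0], [-5.5, 0, 0], 0.7],
    [[0, 0, 0], [-6.3, 0, 0], 0.7],
    [[0, 0, 0], [-7.1, 0, 0], 0.7],
    [[0, 0, 0], [-7.9, 0, 0], 0.7],
    [[0, 0, 0], [-8.7, 0, 0], 0.7],
    [[0, 0, 0], [-9.5, 0, 0], 0.7],
    [[0, 0, 0], [-10.3, 0, 0], 0.7],
    [[0, 0, 0], [-11.1, 0, 0], 0.7],
    [[0, 0, 0], [-11.9, 0, 0], 0.7],
    [[0, 0, 0], [-12.7, 0, 0], 0.7],
    [[0, 0, 0], [-13.5, 0, 0], 0.7],
    [[0, 0, 0], [-14.2, 0, 0], 0.7],
    [[0, 0, 0], [-14.8, 0, 0], 0.7]
  ]
}}

```text
t: 14.5
ee_pos: [0.536, 0.1967, 0.0238]
ee_rot: [3.142, -0.0, 1.492]
ft_force: [-0.6, 2.0, 0.7]
gripper_width: 0.0256
grasp_force: 0.7
```

Request:
{"fn": "apply_moves", "kwargs": {
  "deltas": [
    [[0, 0, 0], [-0.7, 0, 0], 0.7],
    [[0, 0, 0], [-1.5, 0, 0], 0.7],
    [[0, 0, 0], [-2.3, 0, 0], 0.7],
    [[0, 0, 0], [-3.1, 0, 0], 0.7],
    [[0, 0, 0], [-3.9, 0, 0], 0.7],
    [[0, 0, 0], [-4.7, 0, 0], 0.7],
    [[0, 0, 0], [-5.5, 0, 0], 0.7],
    [[0, 0, 0], [-6.3, 0, 0], 0.7],
    [[0, 0, 0], [-7.1, 0, 0], 0.7],
    [[0, 0, 0], [-7.9, 0, 0], 0.7],
    [[0, 0, 0], [-8.7, 0, 0], 0.7],
    [[0, 0, 0], [-9.5, 0, 0], 0.7],
    [[0, 0, 0], [-10.3, 0, 0], 0.7],
    [[0, 0, 0], [-11.0, 0, 0], 0.7],
    [[0, 0, 0], [-11.6, 0, 0], 0.7],
    [[0, 0, 0], [-12, 0, 0], 0.7],
    [[0, 0, 0], [-12, 0, 0], 0.7]
  ]
}}

```text
t: 16.62
ee_pos: [0.5264, 0.077, 0.0238]
ee_rot: [-3.141, 0.0, 1.492]
ft_force: [0.8, 1.0, 0.2]
gripper_width: 0.0257
grasp_force: 0.0
```

Request:
{"fn": "apply_moves", "kwargs": {
  "deltas": [
    [[0, 0, 0], [1, 0, 0], 0.7],
    [[0, 0, 0], [2, 0, 0], 0.7],
    [[0, 0, 0], [3, 0, -2], 0.7],
    [[0, 0, 0], [7, 0, -5], 0.7],
    [[0, 0, 0], [12, 0, -7], 0.7],
    [[0, 0, 0], [12, 0, -7], 0.7]
  ]
}}

```text
t: 17.38
ee_pos: [0.5379, 0.2017, 0.0959]
ee_rot: [3.136, -0.003, 1.496]
ft_force: [-0.4, 0.1, 0.2]
gripper_width: 0.0256
grasp_force: 0.0
```

```bash
python3 - <<'E'
from h import *
c=np.array([-.239,-.0395]);m=np.array([.012,-.062]);v=m-c;ang=np.degrees(np.arctan2(v[1],v[0]));u=v/np.linalg.norm(v);q=c-u*.041
print(ang,np.linalg.norm(v),q)
deltas([(*q,.09,ang),(*q,.0237,ang)])
d=cam("scene");cv2.imwrite("pics/s5.png",cv2.resize(d["pixels"][180:450,200:460,::-1],None,fx=2.2,fy=2.2,interpolation=cv2.INTER_CUBIC))
E
```

```text
-5.1223846747157555 0.25200644833019653 [-0.27983626 -0.03583938]
t 17.38 tcp [0.5379 0.2017 0.0959] pan [-0.1356  0.0416] F [-0.4  0.1  0.2] w 0.026
(np.float64(-0.2798362566441792), np.float64(-0.03583937938448593), 0.09, np.float64(-5.1223846747157555)) turn [ 0.006 -0.003 -0.156] cm [ 12.11 -11.02   0.57]
(np.float64(-0.2798362566441792), np.float64(-0.03583937938448593), 0.0237, np.float64(-5.1223846747157555)) turn [ 0.006 -0.003 -0.156] cm [ 12.09 -11.06   7.2 ]
```

View pics/s5.png

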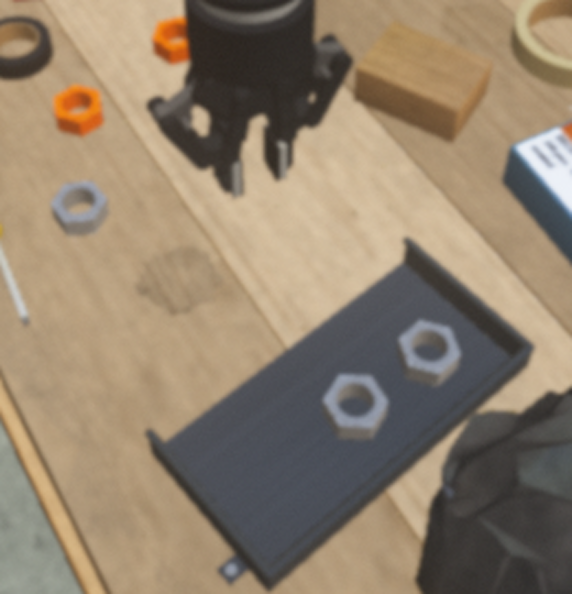

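Nuts A (430,350) and B (355,405) lie flat in the pan. Nut C, the last one, is at (80,208).

Request:
{"fn": "apply_moves", "kwargs": {
  "deltas": [
    [[0, 0, -0.05], [4, -3.6, 0], 0.7],
    [[0, 0, -0.1], [8, -7.2, 0], 0.7],
    [[0, 0, -0.155], [12.4, -11, 0], 0.7],
    [[0, 0, -0.155], [12.4, -11, 0], 0.7],
    [[0, 0, -0.155], [12.4, -11, 3], 0.7],
    [[0, 0, -0.155], [12.4, -11, 4.5], 0.7],
    [[0, 0, -0.155], [12.4, -11, 4.5], 0.7]
  ]
}}

```text
t: 18.3
ee_pos: [0.4354, 0.3277, 0.0472]
ee_rot: [-3.138, 0.002, 1.645]
ft_force: [-1.2, -0.5, -0.2]
gripper_width: 0.0254
grasp_force: 0.0
```

```bash
python3 - <<'E'
from h import *
deltas([(-.280,-.036,.0237,-5.1),(-.014,-.0597,.0237,-5.1)])
d=cam("scene");cv2.imwrite("pics/s6.png",cv2.resize(d["pixels"][180:330,160:320,::-1],None,fx=3.6,fy=3.6,interpolation=cv2.INTER_CUBIC))
E
```

```text
t 18.3 tcp [0.4354 0.3277 0.0472] pan [-0.2772 -0.038 ] F [-1.2 -0.5 -0.2] w 0.025
(-0.28, -0.036, 0.0237, -5.1) turn [-0.004  0.002 -0.007] cm [0.31 0.18 2.35]
(-0.014, -0.0597, 0.0237, -5.1) turn [-0.004  0.002 -0.007] cm [-26.4    0.38   2.41]
```

View pics/s6.png

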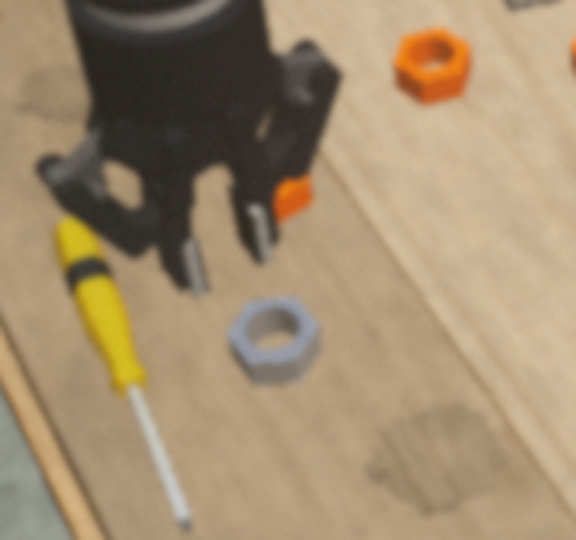

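The fork is hovering behind nut C (275,340). The screwdriver handle at (95,280) is 20 mm high, so the knuckles clear it.

Request:
{"fn": "apply_moves", "kwargs": {
  "deltas": [
    [[0, 0, 0], [0.2, 0.25, 0], 0.7],
    [[0, 0, 0], [0.2, 0.25, 0.8], 0.7],
    [[0, 0, 0], [0.2, 0.25, 1.6], 0.7],
    [[0, 0, 0], [0.2, 0.25, 2.2], 0.7],
    [[0, 0, 0], [0.2, 0.25, 2.3], 0.7],
    [[0, 0, 0], [0.2, 0.25, 2.3], 0.7]
  ]
}}

```text
t: 19.1
ee_pos: [0.4383, 0.3316, 0.0256]
ee_rot: [-3.141, 0.0, 1.647]
ft_force: [0.1, -0.1, 1.2]
gripper_width: 0.0261
grasp_force: 0.0
```

```bash
python3 - <<'E'
from h import *
deltas([(-.014,-.0597,.0237,-5.1)])
E
```

```text
t 19.1 tcp [0.4383 0.3316 0.0256] pan [-0.2806 -0.0344] F [ 0.1 -0.1  1.2] w 0.026
(-0.014, -0.0597, 0.0237, -5.1) turn [-0.     0.    -0.006] cm [-2.678e+01  1.000e-02  2.000e-01]
```

Request:
{"fn": "apply_moves", "kwargs": {
  "deltas": [
    [[0, 0, 0], [-0.3, -0.1, 0.2], 0.7],
    [[0, 0, 0], [-0.9, -0.1, 0.2], 0.7],
    [[0, 0, 0], [-1.5, -0.1, 0.2], 0.7],
    [[0, 0, 0], [-2.3, -0.1, 0.2], 0.7],
    [[0, 0, 0], [-3.1, -0.1, 0.2], 0.7],
    [[0, 0, 0], [-3.9, -0.1, 0.2], 0.7],
    [[0, 0, 0], [-4.7, -0.1, 0.2], 0.7],
    [[0, 0, 0], [-5.5, -0.1, 0.2], 0.7],
    [[0, 0, 0], [-6.3, -0.1, 0.2], 0.7],
    [[0, 0, 0], [-7.1, -0.1, 0.2], 0.7],
    [[0, 0, 0], [-7.9, -0.1, 0.2], 0.7],
    [[0, 0, 0], [-8.7, -0.1, 0.2], 0.7],
    [[0, 0, 0], [-9.5, -0.1, 0.2], 0.7],
    [[0, 0, 0], [-10.3, -0.1, 0.2], 0.7],
    [[0, 0, 0], [-11.1, -0.1, 0.2], 0.7],
    [[0, 0, 0], [-11.9, -0.1, 0.2], 0.7],
    [[0, 0, 0], [-12.7, -0.1, 0.2], 0.7],
    [[0, 0, 0], [-13.5, -0.1, 0.2], 0.7],
    [[0, 0, 0], [-14.2, -0.1, 0.2], 0.7],
    [[0, 0, 0], [-14.8, -0.1, 0.2], 0.7]
  ]
}}

```text
t: 21.6
ee_pos: [0.4487, 0.1835, 0.0238]
ee_rot: [-3.142, -0.0, 1.647]
ft_force: [-1.1, 1.2, 1.6]
gripper_width: 0.0258
grasp_force: 1.0
```

```bash
python3 - <<'E'
from h import *
deltas([(-.014,-.0597,.0237,-5.1)])
E
```

```text
t 21.6 tcp [0.4487 0.1835 0.0238] pan [-0.1329 -0.0494] F [-1.1  1.2  1.6] w 0.026
(-0.014, -0.0597, 0.0237, -5.1) turn [-0.    -0.    -0.006] cm [-1.193e+01  1.000e-01  1.000e-02]
```

Request:
{"fn": "apply_moves", "kwargs": {
  "deltas": [
    [[0, 0, 0], [-0.7, 0, 0], 0.7],
    [[0, 0, 0], [-1.5, 0, 0], 0.7],
    [[0, 0, 0], [-2.3, 0, 0], 0.7],
    [[0, 0, 0], [-3.1, 0, 0], 0.7],
    [[0, 0, 0], [-3.9, 0, 0], 0.7],
    [[0, 0, 0], [-4.7, 0, 0], 0.7],
    [[0, 0, 0], [-5.5, 0, 0], 0.7],
    [[0, 0, 0], [-6.3, 0, 0], 0.7],
    [[0, 0, 0], [-7.1, 0, 0], 0.7],
    [[0, 0, 0], [-7.9, 0, 0], 0.7],
    [[0, 0, 0], [-8.7, 0, 0], 0.7],
    [[0, 0, 0], [-9.5, 0, 0], 0.7],
    [[0, 0, 0], [-10.3, 0, 0], 0.7],
    [[0, 0, 0], [-11.0, 0, 0], 0.7],
    [[0, 0, 0], [-11.6, 0, 0], 0.7],
    [[0, 0, 0], [-11.8, 0, 0], 0.7],
    [[0, 0, 0], [-11.8, 0, 0], 0.7]
  ]
}}

```text
t: 23.72
ee_pos: [0.4576, 0.066, 0.0237]
ee_rot: [-3.141, 0.0, 1.647]
ft_force: [-0.4, 0.0, 0.4]
gripper_width: 0.0256
grasp_force: 0.0
```

Request:
{"fn": "apply_moves", "kwargs": {
  "deltas": [
    [[0, 0, 0], [1, 0, 0], 0.7],
    [[0, 0, 0], [2, 0, 0], 0.7],
    [[0, 0, 0], [3, 0, -2], 0.7],
    [[0, 0, 0], [7, 0, -6], 0.7],
    [[0, 0, 0], [12, 0, -12], 0.7],
    [[0, 0, 0], [16, 0, -16], 0.7],
    [[0, 0, 0], [16, 0, -16], 0.7],
    [[0, 0, 0], [16, 0, -16], 0.7]
  ]
}}

```text
t: 24.72
ee_pos: [0.4449, 0.2265, 0.1838]
ee_rot: [3.141, 0.0, 1.649]
ft_force: [-0.4, -0.6, -0.5]
gripper_width: 0.0253
grasp_force: 0.0
```

```bash
python3 - <<'E'
from h import *
deltas([])
d=cam("scene");cv2.imwrite("pics/s7.png",cv2.resize(d["pixels"][150:460,180:500,::-1],None,fx=1.9,fy=1.9,interpolation=cv2.INTER_CUBIC))
for r in recognise("nut0_center","scene"):
  p=ray(d,*r["rect"][:2],.0095);print(round(r["score"],2),np.round(r["rect"]),np.round(w2p(p),3))
E
```

```text
t 24.73 tcp [0.4449 0.2265 0.1838] pan [-0.1759 -0.0458] F [-0.4 -0.6 -0.5] w 0.025
0.72 [240. 229.   8.  18.] [-0.316  0.023]
0.65 [325. 396.  28.  28.] [ 0.011 -0.065]
0.56 [284. 198.  20.  22.] [-0.327  0.129]
```

View pics/s7.png

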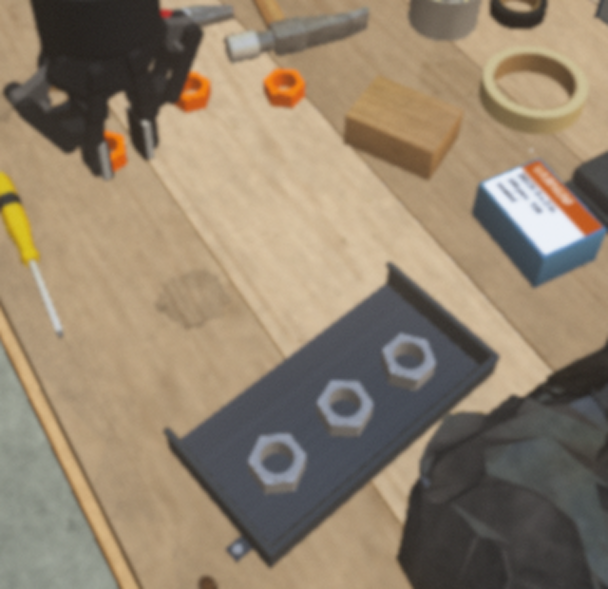

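All three nuts, at (278,462), (345,407) and (409,360), lie flat inside the pan. The other things are where they were and the arm is clear.

```bash
python3 -c "
from cell import *
print(job_done())"
```

```text
the job is handed in; nothing more can be done
None
```

The three grey nuts were swept into the pan; the last picture shows them lying flat and wholly inside it, with the other things left in place, and the job was handed in at about 25 s.

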